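# Lock the slicing guide's fence by flicking its wing nut tight

## Robot

A 6-joint arm with a two-finger parallel gripper is mounted at the origin on the work surface. World frame = base frame: x ahead of the robot, y to its left, z up, the work surface at z = 0. Lengths are in m, angles in rad, forces in N, time in s.
With the tool pointing down it reaches from about 0.375 to 0.9 m from the base axis. Payload 3.1 kg.
Tool frame: the origin (TCP) lies midway between the tips of the shut fingers; the grasp point (between the pads) lies pinch_z behind it (pinch_z is the distance from the TCP to the grasp point, in m); y points along the fingers, z is the direction in which the jaws open and shut, and the axes are right-handed (so a half turn about y gives the same grasp; the last joint's range is limited). The gripper opens to 87 mm and grips with 3 to 60 N. Pads are 19 mm wide; open, the fingers measure 117 mm over their backs; the gripper's body (75 mm by 190 mm) begins 51 mm behind the grasp point.
Start: joints at [0.991, 0.527, 1.433, -0, 1.181, -0.178], TCP at [0.244, 0.575, 0.223] pointing down, gripper open.
Joint ranges: [-3.08, 3.08], [-0.75, 2.2], [0.22, 2.44], [-1.43, 4.57], [0, 2.65], [-2.85, 2.85]. Speed limits (rad/s): [2.79, 2.79, 3.14, 3.14, 3.14, 3.14].

## Interface

Orientations are given as a unit quaternion [x, y, z, w].
In Python, from rig import get_obs, camera, hand_in, pinch_z gives the robot as it stands. The module is installed in compiled form; this text tells all that it offers.
- The arm moves only by the tool arm_command, never from a script. Its argument "plan" is a list of rows, each a list of 2 entries, a list of its own where there are three numbers: the shift along the world's x, y, z in units of 25 mm (1.0 is 25 mm), then the turn about the world's z in units of 5 degrees (1.0 is 5 degrees). A call has 1 to 5 rows; each row is the pose to reach, as a shift and turn from the pose commanded when the call began; what a row does not reach only later rows make up. A row lasts 1/10 s, in which the tool goes at most 50 mm and 8.59 degrees, less where a joint would pass 70% of its speed; a pose out of reach is approached as far as the arm can. A call with a gripper value outside its range is refused whole. "fingers" is the opening, from -1 (shut) to 1 (fully open), set as the call begins (left out, the last holds). The fingers move at their own pace and stop on an object; "force" is the grip in N (left out, the last holds). Time passes only in rows, so rows that repeat a pose let the fingers close. It gives the time, the measured TCP pose, the force and the opening at its end, in the units of the state.
- get_obs(): the state, without advancing time (a new reading comes with each control period).
- camera(name): name is "scene" or "top"; returns a dict with "pixels" (420x560x3 uint8, red, green, blue), "camera_matrix" (3x3 intrinsics, pixels), "R" (3x3) and "t" (3): a world point X has camera coordinates R X + t. Camera axes: x right, y down, z forward; pixel columns grow to the right and rows downward; lengths in m; the calibration is good to about 2 mm. A picture is of the moment at which its call begins. There is no depth.
- hand_in(): hands the job in, once; it reports no verdict.
The state is a dict: "time": time; "q": joint angles; "joint_velocities": joint speeds; "joint_torque": joint torques, N m; "position": TCP position; "tool_rot": TCP orientation; "ft_force": force on the tool from outside, world axes, zero at the start; "moment": the same for the moment, N m; "grip_width": finger opening in m.
Only numpy, scipy, OpenCV 4.12 (cv2) and the standard library are available. Lean on these libraries where they do the work, as an engineer would, in place of code of your own. Each camera call takes 0.05 s, during which the arm holds its last target.

## Task

The end fence of the loaf slicing guide is loose: turn the green wing nut clockwise (seen from above) until it is screwed down tight and turns no further. Do it by pushing its wings round with a fingertip, stroke after stroke, without ever pinching the nut between the fingers, and leave everything else on the counter where it stands. Finish with the hand clear.

Things in the scene. Friction and masses are not known exactly. Their poses are not given: they have to be found in the camera images.
- guide: the loaf slicing guide, fixed to the counter: white board 200 (x) x 330 (y) x 20 mm. Origin under the board, 5 mm to +y of its centre; z up. The fence stands across it; on the fence's +y side are its flat aluminium foot (80 x 130 mm, top 26 mm above the counter) with the wing nut on a stud at x = 0, y = +80 mm. On the -y side is a bread trough, sides 110 mm high at x = +-74 mm
- fence (a point): middle of the top edge of the upright aluminium fence, 162 mm above the counter; axes as the guide's. The fence is 150 mm along x and 5 mm thick; its face towards the nut is 60 mm from the stud's axis, so a hand cannot go right round the nut. On the nut's side nothing of the guide is higher than 26 mm but the stud and nut
- stud (a point): the point on the stud's vertical axis where the nut's underside sits when tight, 29 mm above the counter. The 10 mm thick stud ends 43 mm above this point. Axes as the guide's
- wing_nut (a joint): angle of the nut, rad: 0 = tight (hard stop), negative = unscrewed, starts at -12.5 to -7; grows clockwise seen from above. At 0 the wings lie along the guide's x; at q they are turned by -q about the guide's z (counter-clockwise positive). Its underside is 0.8 mm x |q| above stud (5 mm a turn). Stays where left; turns with about 0.04 N m (1.4 N at 28 mm from the axis)
- nut_mid (a point): point on the nut's axis 18 mm above its underside; turns and sinks with it; x along the wings, z up. Green plastic nut: hub 28 mm wide, 18 mm high; two opposite flat upright wings, each reaching 38 mm from the axis, 7 mm thick, from 6 to 32 mm above the nut's underside
- wing_fronts: the two wing faces that are pushed to tighten (the +y side of the wing on the nut's +x, the -y side of the wing on -x), a 2.5 mm skin; origin at the centre of the nut's underside, axes as the nut's
- wing_backs: the two opposite wing faces (pushing them unscrews the nut), a 2.5 mm skin; origin and axes as wing_fronts. The nut counts as pinched when fronts and backs are both pressed with over 3 N at once
- loaf: bystander: brown loaf end, 105 x 120 x 88 mm, loose in the guide's trough; origin under its centre
- jar: bystander: amber jar with blue cap, 76 mm across, 115 mm high; origin under its centre
- squeeze: bystander: yellow squeeze bottle with red cap, 60 mm across, 180 mm high; origin under its centre
- jar_lid: bystander: loose blue lid, 72 mm across, 12 mm high, flat on the counter; origin under its centre
- sauce_cup: bystander: small steel cup, 66 mm across, 45 mm high; origin under its centre
- spreader: bystander: spatula 250 mm long lying on the counter; origin under its middle, x towards the blade

How it is judged:
By the outcome, as a careful person would: the job done as asked, in the order asked, and still so for the second after the job is handed in, with the robot touching nothing.
It also fails if it takes over 72 s, if anything falls off the work surface, if the arm or the gripper's body presses on something with over 40 N, if the wrist force passes 120 N, or if a joint passes its speed limit or range.

## Working session

There is one attempt and no reset: what is moved stays moved. The work goes in short steps, Python scripts to look and compute and a tool call to move; the robot and the scene stay as the last step left them, time stands still between calls to the robot, and variables do not carry over. Pictures are saved under pics/ and viewed, and the job is handed in when it is done.

Besides the shell and the picture viewer there is one more tool, called after ">>>" as name([rows], argument=value, ...), one row to a line, values as JSON. arm_command: Moves the arm, as the interface text tells. Its arguments: {"type":"object","properties":{"plan":{"type":"array"},"fingers":{"type":"number"},"force":{"type":"number"}},"required":["plan"]}

```bash
mkdir -p pics; python3 - <<'E'
from rig import get_obs,camera,pinch_z
import cv2,numpy as np
print(pinch_z,get_obs())
for n in("scene","top"):
    c=camera(n);cv2.imwrite(f"pics/{n}0.png",c["pixels"][:,:,::-1]);print(n,c["camera_matrix"],c["R"],c["t"])
E
```

```text
0.0187 {'time': 0.0, 'q': array([ 9.90506832e-01,  5.28457619e-01,  1.43392571e+00, -2.25045515e-05,
        1.18137296e+00, -1.78478054e-01]), 'joint_velocities': array([-0.0016827 ,  0.00111304, -0.00016727,  0.00012613,  0.00147718,
       -0.0006943 ]), 'joint_torque': array([ 2.11182356e-03, -4.40043569e+01, -1.76598179e+01,  6.34609186e-02,
        5.80586703e-02, -1.72870095e-04]), 'position': array([0.24398256, 0.57460645, 0.22156944]), 'tool_rot': array([ 0.69359769, -0.14138147,  0.14082853, -0.69217111]), 'ft_force': array([-0.69492228, -0.20422529, -0.45504162]), 'moment': array([ 0.04093141, -0.01173529, -0.01083559]), 'grip_width': 0.08696087524276945}
scene [[395.578649     0.         278.53998292]
 [  0.         395.578649   209.37085338]
 [  0.           0.           1.        ]] [[-5.24699358e-01  8.51287203e-01  8.25224310e-04]
 [ 6.36973949e-01  3.93247986e-01 -6.63038618e-01]
 [-5.64760809e-01 -3.47370291e-01 -7.48584738e-01]] [ 0.33888343 -0.29046489  1.38381288]
top [[449.04905267   0.         283.48474097]
 [  0.         449.04905267 206.45326846]
 [  0.           0.           1.        ]] [[ 0.02368709 -0.99967324  0.00960883]
 [-0.9883017  -0.02486396 -0.15047105]
 [ 0.1506608  -0.0059322  -0.98856772]] [-0.03383603  0.63478539  0.98909031]
```

View pics/scene0.png

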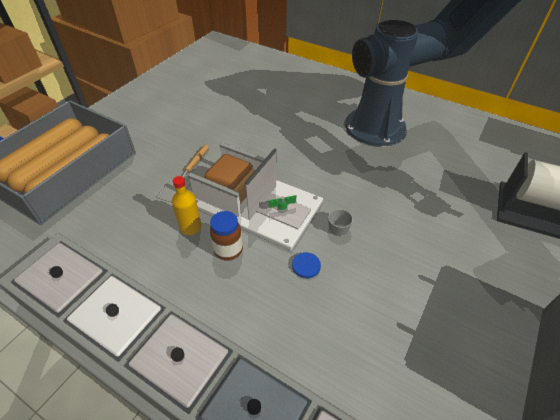

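View pics/top0.png

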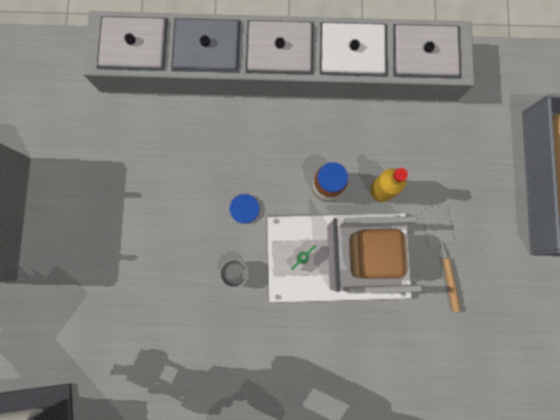

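The views show the guide nearly world-aligned: the green nut is at about (303,257) in the top view, with the fence to its right at x≈337. The cup is at (235,273) and the lid at (245,209).

```bash
cat > h.py <<'E'
from rig import get_obs,camera
import cv2,numpy as np
def ray(c,px,z):
    K,R,t=c["camera_matrix"],c["R"],c["t"]
    px=np.atleast_2d(px).astype(float)
    d=(np.linalg.inv(K)@np.c_[px,np.ones(len(px))].T).T@R
    o=-R.T@t
    return o+d*((z-o[2])/d[:,2])[:,None]
def proj(c,P):
    p=(c["R"]@np.atleast_2d(P).T).T+c["t"]; p=p@c["camera_matrix"].T
    return p[:,:2]/p[:,2:]
def green(c):
    h=cv2.cvtColor(c["pixels"],cv2.COLOR_RGB2HSV)
    return cv2.inRange(h,(45,90,40),(85,255,255))
E
python3 - <<'E'
from h import *
c=camera("top");s=camera("scene")
h=cv2.cvtColor(c["pixels"],cv2.COLOR_RGB2HSV)
w=cv2.inRange(c["pixels"],(205,205,205),(255,255,255)); w[:205]=0;w[310:]=0;w[:,:255]=0;w[:,420:]=0
pts=np.argwhere(w>0)[:,::-1].astype(np.float32)
r=cv2.minAreaRect(pts);print("board",r)
b=ray(c,cv2.boxPoints(r),.02);print(b)
for n,k in(("top",c),("scene",s)):
    g=green(k);p=np.argwhere(g>0)[:,::-1].astype(np.float32);print(n,len(p),cv2.minAreaRect(p),p.mean(0))
    for z in(.05,.065): print(ray(k,p.mean(0),z))
cv2.imwrite("pics/topz.png",cv2.resize(c["pixels"][190:320,215:345,::-1],None,fx=4.5,fy=4.5,interpolation=cv2.INTER_CUBIC))
cv2.imwrite("pics/scenez.png",cv2.resize(s["pixels"][150:270,220:360,::-1],None,fx=5,fy=5,interpolation=cv2.INTER_CUBIC))
E
```

```text
board ((338.3465881347656, 257.2839050292969), (82.84652709960938, 139.08689880371094), 88.31531524658203)
[[ 0.61136298  0.01835045  0.02      ]
 [ 0.62935496 -0.31119773  0.02      ]
 [ 0.43640729 -0.31342394  0.02      ]
 [ 0.41972522  0.00718919  0.02      ]]
top 99 ((302.75, 256.75), (9.192387580871582, 31.11269760131836), 45.0) [302.74747 257.0404 ]
[[ 0.5202279  -0.06474109  0.05      ]]
[[ 0.51962586 -0.06397079  0.065     ]]
scene 211 ((282.4018859863281, 203.14340209960938), (11.364459991455078, 27.766138076782227), 79.3803482055664) [282.01895 201.95735]
[[ 0.51812438 -0.06765166  0.05      ]]
[[ 0.52996935 -0.06057594  0.065     ]]
```

View pics/topz.png

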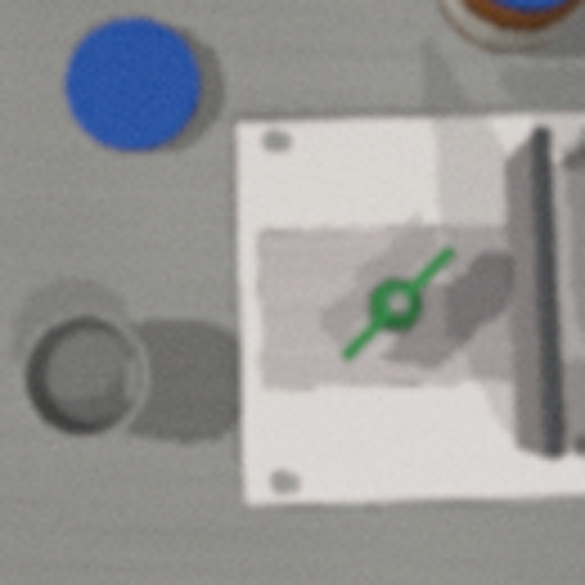

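View pics/scenez.png

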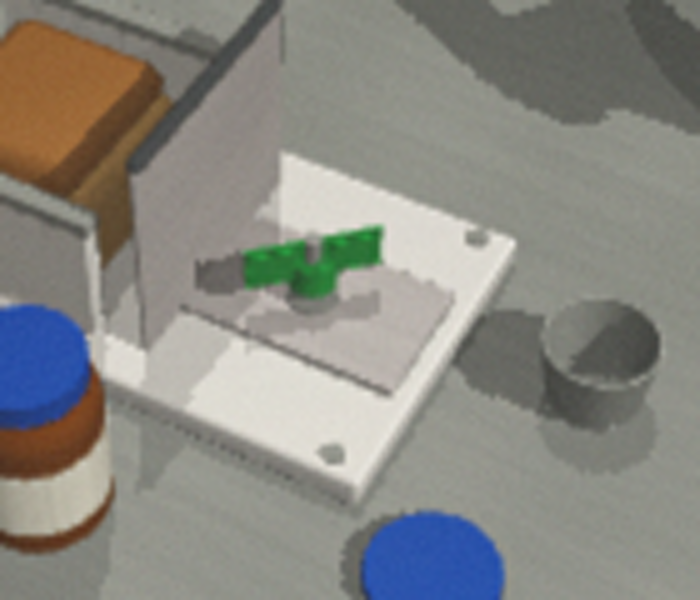

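```bash
python3 - <<'E'
from h import *
from scipy.spatial.transform import Rotation as Ro
o=get_obs();print(Ro.from_quat(o["tool_rot"]).as_matrix().round(3))
c=camera("top");s=camera("scene")
# guide yaw from left board edge: sub-pixel via per-row/col transitions of grayscale
g=cv2.cvtColor(c["pixels"],cv2.COLOR_RGB2GRAY).astype(float)
L=[]
for r in range(222,298):
    d=np.diff(g[r,255:285]);k=d.argmax();w=d[max(0,k-1):k+2];L.append((255.5+k+ (w*np.arange(-1,len(w)-1)).sum()/w.sum(),r))
def edge(T): 
    T=np.array(T);P=ray(c,T,.02)[:,:2];
    for _ in range(3):
        v=cv2.fitLine(P.astype(np.float32),cv2.DIST_HUBER,0,1e-4,1e-5).ravel();n=np.array([-v[1],v[0]]);e=(P-v[2:])@n;P=P[abs(e)<max(.002,2*abs(e).std())]
    return v,len(P)
print("left",edge(L))
U=[];B=[]
for x in range(272,330):
    d=np.diff(g[205:228,x]);k=d.argmax();U.append((x,205.5+k))
    d=np.diff(g[290:312,x]);k=d.argmin();B.append((x,290.5+k))
print("up",edge(U));print("bot",edge(B))
# corners
for n,k in(("top",c),("scene",s)):
    m=green(k);p=np.argwhere(m>0)[:,::-1].astype(np.float32)
    print(n,cv2.fitLine(p,cv2.DIST_L2,0,.01,.01).ravel(),p.min(0),p.max(0))
    print(ray(k,cv2.boxPoints(cv2.minAreaRect(p)),.065).round(4))
h=cv2.cvtColor(c["pixels"],cv2.COLOR_RGB2HSV)
bl=cv2.inRange(h,(105,150,60),(125,255,255))
for q in cv2.findContours(bl,0,2)[0]:
    if cv2.contourArea(q)>100:
        (u,_)=cv2.minEnclosingCircle(q);print("blue",u,ray(c,u,.012),ray(c,u,.115))
print("cup",ray(c,(233.5,273.5),.045))
E
```

```text
[[ 0.92  -0.001  0.391]
 [-0.391 -0.001  0.92 ]
 [-0.    -1.    -0.001]]
left (array([0.99881303, 0.04870824, 0.514143  , 0.01502462], dtype=float32), 76)
up (array([ 0.05099571, -0.9986989 ,  0.6174129 , -0.0403818 ], dtype=float32), 58)
bot (array([ 0.0484404 , -0.9988261 ,  0.42078626, -0.06286171], dtype=float32), 58)
top [  0.70111847  -0.7130448  302.9691     256.7732    ] [292. 246.] [314. 268.]
[[ 0.5023 -0.0325  0.065 ]
 [ 0.5525 -0.0808  0.065 ]
 [ 0.5383 -0.0956  0.065 ]
 [ 0.4883 -0.0473  0.065 ]]
scene [ 9.8044771e-01 -1.9677977e-01  2.8198584e+02  2.0190094e+02] [269. 195.] [295. 208.]
[[ 0.5439 -0.097   0.065 ]
 [ 0.4895 -0.0439  0.065 ]
 [ 0.5211 -0.0197  0.065 ]
 [ 0.5738 -0.0717  0.065 ]]
blue (244.10000610351562, 208.33999633789062) [[0.63401727 0.07537029 0.012     ]] [[0.61899128 0.06687662 0.115     ]]
blue (332.4013977050781, 176.94366455078125) [[ 0.7160773  -0.13509588  0.012     ]] [[ 0.69308976 -0.12316988  0.115     ]]
cup [[0.4796139  0.09111621 0.045     ]]
```

>>> arm_command([
  [[0.7,-1.8,0],-1],
  [[1.4,-3.6,0],-2],
  [[2.1,-5.4,0],-3],
  [[2.8,-7.2,0],-4],
  [[3.4,-9.0,0],-5],
], fingers=-1, force=20)

```text
time: 0.8
position: [0.33, 0.3487, 0.2227]
tool_rot: [-0.645, 0.288, -0.289, 0.646]
ft_force: [1.0, -0.0, -0.7]
grip_width: 0.0549
```

>>> arm_command([
  [[0.7,-1.8,0],-1],
  [[1.4,-3.6,0],-2],
  [[2.1,-5.4,0],-3],
  [[2.8,-7.2,0],-4],
  [[3.4,-9.0,0],-5],
])

```text
time: 1.3
position: [0.4153, 0.1233, 0.2229]
tool_rot: [-0.567, 0.421, -0.422, 0.568]
ft_force: [1.2, 0.5, -0.6]
grip_width: 0.015
```

>>> arm_command([
  [[0.7,-1.9,0],-0.8],
  [[1.4,-3.8,0],-1.6],
  [[2.0,-5.7,0],-2.4],
  [[2.64,-7.6,0],-2.84],
  [[2.64,-7.6,-2],-2.84],
])

```text
time: 1.8
position: [0.4899, -0.0733, 0.1774]
tool_rot: [-0.508, 0.482, -0.497, 0.513]
ft_force: [2.0, -0.2, -0.4]
grip_width: 0.0007
```

```bash
cat >> h.py <<'E'
from scipy.spatial.transform import Rotation as Ro
S=np.array([.520,-.065]);YAW=np.deg2rad(2.8)
G=np.array([[np.cos(YAW),-np.sin(YAW)],[np.sin(YAW),np.cos(YAW)]])
def cpt(phi,gap=0):  # guide-frame mm
    a=np.deg2rad(phi);u=np.array([np.cos(a),np.sin(a)]);n=np.array([-np.sin(a),np.cos(a)])
    h=15*abs(u[1])+9.5*abs(u[0]);r=24+6*np.clip(phi,0,180)/180
    return r*u+(3.5+h+gap)*n
def units(phi,z,gap=0,cmd=None):
    p=np.r_[S+G@cpt(phi,gap)/1000,z]
    return ((p-(get_obs()["position"] if cmd is None else cmd))/.025).round(2)
def pic(n):
    for nm,(r0,r1,c0,c1) in(("top",(190,320,215,345)),("scene",(150,270,220,360))):
        c=camera(nm);cv2.imwrite(f"pics/{nm}{n}.png",cv2.resize(c["pixels"][r0:r1,c0:c1,::-1],None,fx=4.5,fy=4.5,interpolation=cv2.INTER_CUBIC))
def st():
    o=get_obs();R=Ro.from_quat(o["tool_rot"]).as_matrix()
    print(o["time"],o["position"].round(4),"guide mm",(G.T@(o["position"][:2]-S)*1000).round(1),"f",o["ft_force"].round(1),"toolz",np.rad2deg(np.arctan2(R[1,2],R[0,2])).round(2),o["grip_width"].round(4))
E
python3 - <<'E'
from h import *
st();pic(1)
print(units(133.3,.058,7))
E
```

```text
Traceback (most recent call last):
  File "h.py", line 30, in st
    print(o["time"],o["position"].round(4),"guide mm",(G.T@(o["position"][:2]-S)*1000).round(1),"f",o["ft_force"].round(1),"toolz",np.rad2deg(np.arctan2(R[1,2],R[0,2])).round(2),o["grip_width"].round(4))
                                                                                                                                                                                  ^^^^^^^^^^^^^^^^^^^^^
AttributeError: 'float' object has no attribute 'round'
```

```bash
sed -i 's/,o\["grip_width"\].round(4))/,R.round(3)[:,1],round(float(o["grip_width"]),4))/' h.py
python3 - <<'E'
from h import *
st();pic(1);st()
print(units(133.3,.058,7))
E
```

```text
1.8 [ 0.4899 -0.0733  0.1774] guide mm [-30.4  -6.8] f [ 2.  -0.2 -0.4] toolz 2.4 [ 0.021 -0.01  -1.   ] 0.0007
1.9 [ 0.4769 -0.0652  0.1679] guide mm [-43.    1.9] f [-1.   0.3  0.4] toolz 2.58 [-0.011  0.004 -1.   ] 0.0001
[ 0.13 -0.01 -4.4 ]
```

View pics/scene1.png

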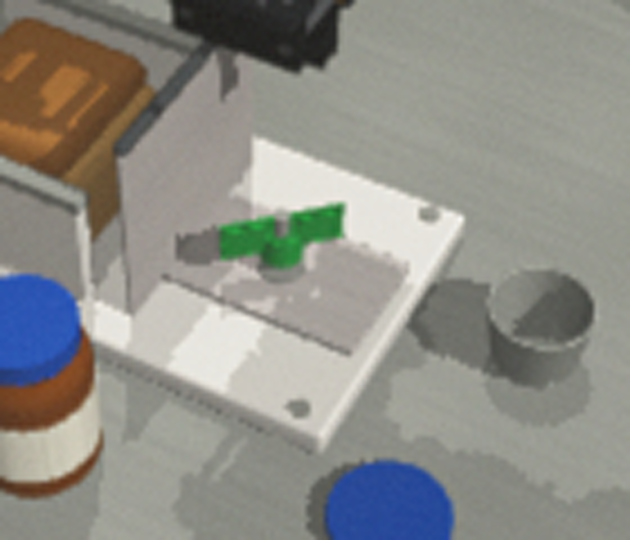

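View pics/top1.png

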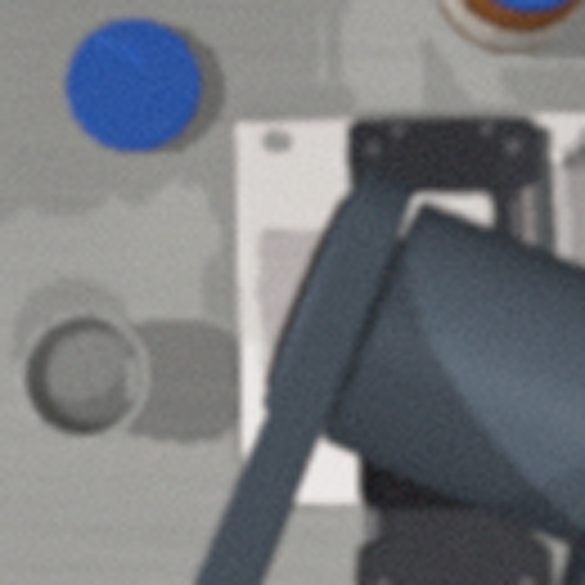

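The scene view shows the nut, at about (282,240) in the zoom, with the shut hand above and behind it. The top view is blocked by the arm. Next I lower beside the wing.

>>> arm_command([
  [[0,0,-1.5],0],
  [[0,0,-3],0],
  [[0,0,-4],0],
  [[0,0,-4.4],0],
  [[0,0,-4.4],0],
])

```text
time: 2.4
position: [0.48, -0.0639, 0.0627]
tool_rot: [0.513, -0.488, 0.487, -0.512]
ft_force: [0.4, -0.7, 1.0]
grip_width: 0.0008
```

```bash
python3 - <<'E'
from h import *
pic(2);st()
c0=get_obs()["position"]
for p in (133,120,105,90,75,60,45,30,15,0): print(p,units(p,.058),cpt(p).round(1))
E
```

```text
2.5 [ 0.4812 -0.0646  0.0639] guide mm [-38.7   2.3] f [-0.3 -0.2 -0.1] toolz 2.83 [ 0.002 -0.001 -1.   ] 0.0005
133 [ 0.15  0.18 -0.24] [-34.7   6.5]
120 [ 0.23  0.47 -0.24] [-32.4  13.6]
105 [ 0.44  0.78 -0.24] [-26.9  21.3]
90 [ 0.76  1.03 -0.24] [-18.5  27. ]
75 [ 0.97  1.19 -0.24] [-12.9  30.9]
60 [ 1.27  1.3  -0.24] [-5.4 33.1]
45 [ 1.62  1.3  -0.24] [ 3.3 32.8]
30 [ 1.97  1.17 -0.24] [12.  29.2]
15 [ 2.28  0.91 -0.24] [19.4 22.3]
0 [ 2.48  0.55 -0.24] [24. 13.]
```

View pics/scene2.png

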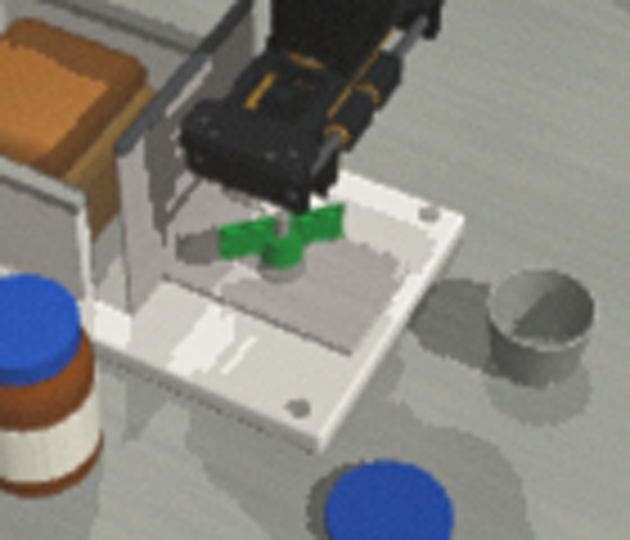

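>>> arm_command([
  [[0.1,0.1,-0.24],0],
  [[0.15,0.25,-0.24],0],
  [[0.23,0.47,-0.24],0],
  [[0.34,0.63,-0.24],0],
  [[0.44,0.78,-0.24],0],
])

```text
time: 3.0
position: [0.4916, -0.0449, 0.0568]
tool_rot: [0.512, -0.488, 0.488, -0.512]
ft_force: [-0.6, -2.5, 0.2]
grip_width: 0.0005
```

```bash
python3 - <<'E'
from h import *
pic(3);st()
E
```

```text
3.1 [ 0.4918 -0.0447  0.0567] guide mm [-27.2  21.7] f [ 1.  -0.2  0.6] toolz 2.82 [ 0.  0. -1.] 0.0008
```

View pics/scene3.png

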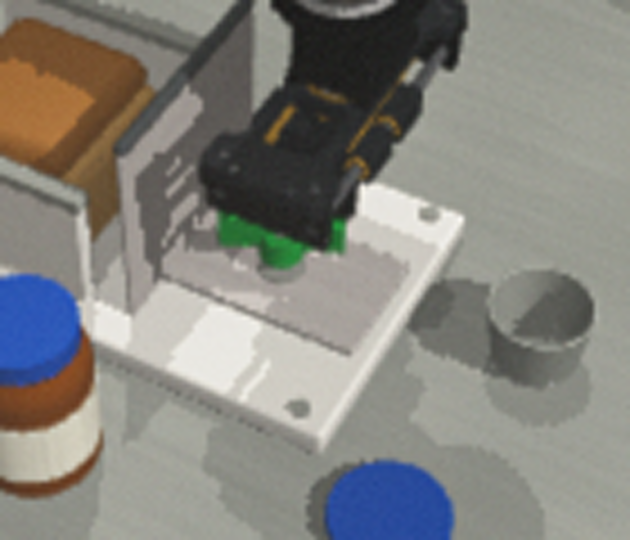

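>>> arm_command([
  [[0.16,0.14,0],0],
  [[0.32,0.25,0],0],
  [[0.53,0.41,0],0],
  [[0.83,0.52,0],0],
  [[1.18,0.52,0],0],
])

```text
time: 3.6
position: [0.5203, -0.0315, 0.0563]
tool_rot: [0.513, -0.489, 0.487, -0.512]
ft_force: [-2.5, -0.4, -0.4]
grip_width: 0.0004
```

```bash
python3 - <<'E'
from h import *
pic(4);st()
E
```

```text
3.7 [ 0.5227 -0.0322  0.0565] guide mm [ 4.3 32.6] f [-0.4  0.8 -0.9] toolz 2.79 [ 0.002 -0.    -1.   ] 0.0004
```

View pics/scene4.png

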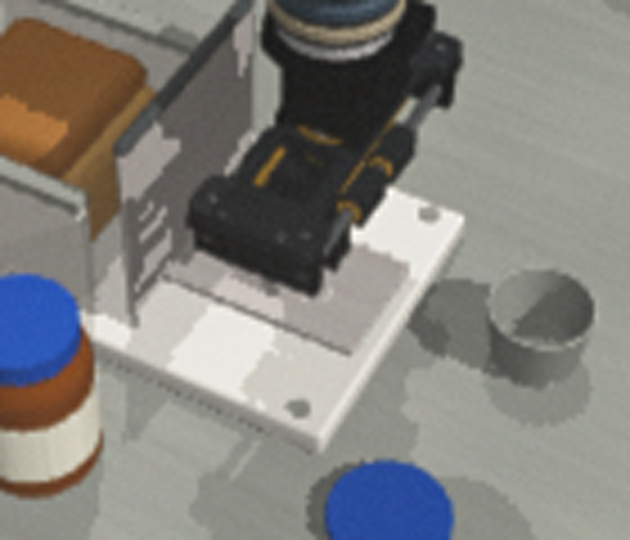

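>>> arm_command([
  [[0.18,-0.05,0],0],
  [[0.35,-0.13,0],0],
  [[0.52,-0.26,0],0],
  [[0.66,-0.39,0],0],
  [[0.86,-0.75,0],0],
])

```text
time: 4.2
position: [0.5422, -0.0508, 0.0565]
tool_rot: [0.512, -0.488, 0.487, -0.512]
ft_force: [-2.0, 3.8, -0.2]
grip_width: 0.0003
```

```bash
python3 - <<'E'
from h import *
pic(5);st()
for p,g in((180,3),(180,0),(165,0),(150,0),(135,0),(120,0)): print(p,units(p,.0563,g))
E
```

```text
4.3 [ 0.5439 -0.0523  0.0567] guide mm [24.5 11.5] f [ 0.6  0.3 -1. ] toolz 2.7 [ 0.002 -0.001 -1.   ] 0.0003
180 [-2.12 -1.2  -0.02]
180 [-2.13 -1.08 -0.02]
165 [-2.25 -0.9  -0.02]
150 [-2.34 -0.66 -0.02]
135 [-2.36 -0.36 -0.02]
120 [-2.28 -0.03 -0.02]
```

View pics/scene5.png

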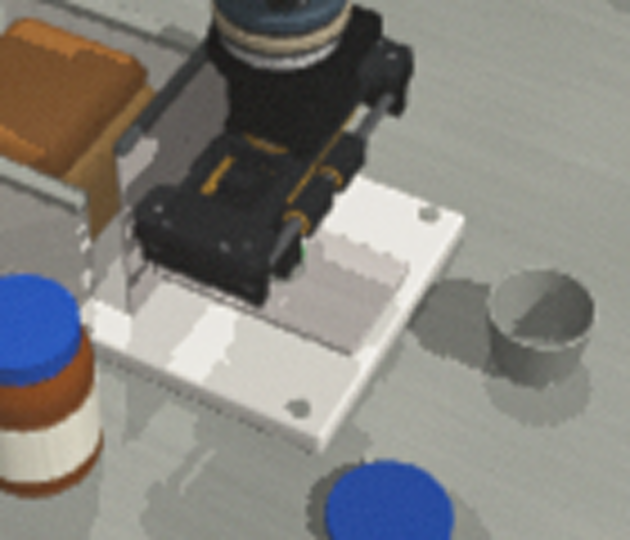

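>>> arm_command([
  [[0.12,-0.1,0],0],
  [[0.22,-0.2,0],0],
  [[0.22,-0.2,0],0],
  [[0.3,0.1,0.5],0],
  [[0.3,0.3,1.4],0],
])

```text
time: 4.8
position: [0.5497, -0.0432, 0.0915]
tool_rot: [0.512, -0.488, 0.487, -0.512]
ft_force: [0.3, 0.3, 0.9]
grip_width: 0.0002
```

>>> arm_command([
  [[-1.2,-0.4,0.1],0],
  [[-2.4,-1.2,0.1],0],
  [[-2.9,-1.1,0.1],0],
  [[-2.9,-1.1,0.1],0],
])

```text
time: 5.2
position: [0.4758, -0.0708, 0.095]
tool_rot: [0.512, -0.488, 0.488, -0.512]
ft_force: [0.5, -0.0, -0.4]
grip_width: 0.0004
```

```bash
python3 - <<'E'
from h import *
pic(6);st()
print(cpt(160,4),units(160,.056,4))
E
```

```text
5.3 [ 0.4789 -0.0714  0.095 ] guide mm [-41.3  -4.3] f [ 0.5  0.3 -0.1] toolz 2.79 [ 0.003 -0.001 -1.   ] 0.0002
[-34.93737577 -10.22472196] [ 0.27 -0.22 -1.56]
```

View pics/scene6.png

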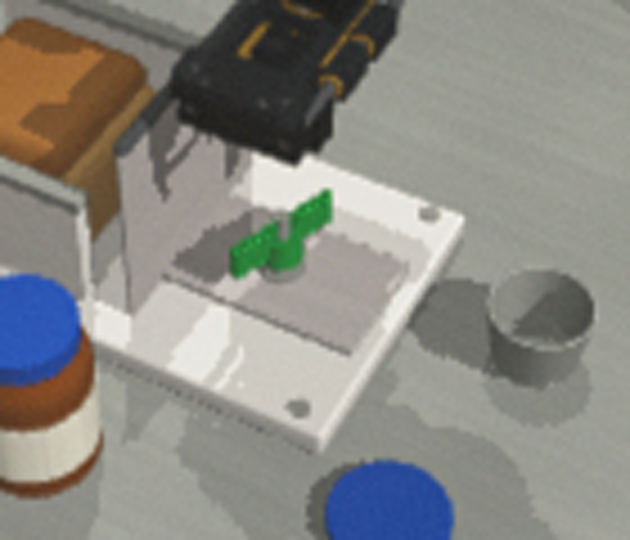

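View pics/top6.png

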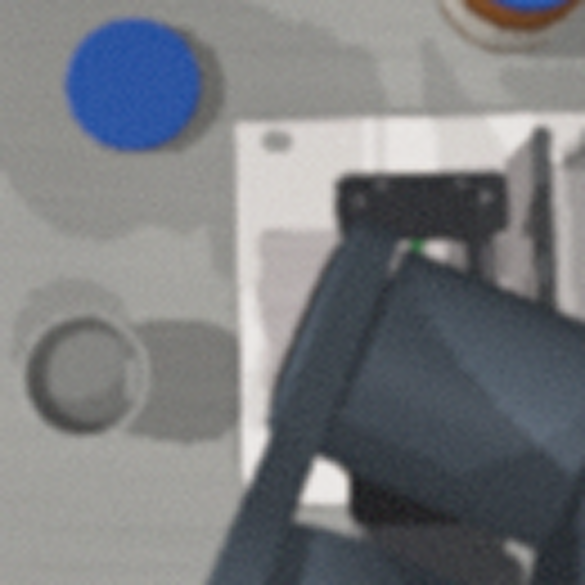

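The scene picture shows both wings clear, with their tops running from (230,247) to (330,192) in the zoom. The wing has turned and the fingertip is above and behind it. I'll measure the wing angle.

```bash
cat >> h.py <<'E'
def wing(zc):
    s=camera("scene");m=green(s)
    p=np.argwhere(m>0)[:,::-1].astype(np.float32)
    P=ray(s,p,zc)[:,:2]; g=(P-S)@G*1000
    # leftmost / rightmost columns' mean at mid wing height
    lo,hi=p[:,0].min(),p[:,0].max()
    a=g[p[:,0]<=lo+1].mean(0);b=g[p[:,0]>=hi-1].mean(0);d=b-a
    print("ends",a.round(1),b.round(1),"phi",np.rad2deg(np.arctan2(d[1],d[0])).round(1),"len",np.linalg.norm(d).round(1),"mid",((a+b)/2).round(1))
E
python3 - <<'E'
from h import *
for z in(.050,.053,.056):wing(z)
E
```

```text
ends [ 27.8 -18.4] [-38.2  10.7] phi 156.3 len 72.0 mid [-5.2 -3.9]
ends [ 30.1 -17. ] [-35.6  11.9] phi 156.3 len 71.8 mid [-2.8 -2.6]
ends [ 32.4 -15.6] [-33.   13.1] phi 156.3 len 71.5 mid [-0.3 -1.3]
```

```bash
python3 - <<'E'
from h import *
st()
for p,g in((156,5),(140,0),(120,0),(100,0),(80,0),(60,0),(45,0),(30,0),(15,0),(0,0)): print(p,units(p,.056,g),cpt(p,g).round(1))
E
```

```text
5.45 [ 0.4791 -0.0712  0.0944] guide mm [-41.2  -4.2] f [0.3 1.  0.3] toolz 2.83 [ 0.002 -0.001 -1.   ] 0.0007
156 [ 0.21 -0.2  -1.54] [-36.1  -9.4]
140 [ 0.23  0.29 -1.54] [-35.1   2.8]
120 [ 0.32  0.73 -1.54] [-32.4  13.6]
100 [ 0.62  1.14 -1.54] [-24.4  23.5]
80 [ 0.98  1.41 -1.54] [-15.   29.7]
60 [ 1.36  1.56 -1.54] [-5.4 33.1]
45 [ 1.71  1.56 -1.54] [ 3.3 32.8]
30 [ 2.06  1.44 -1.54] [12.  29.2]
15 [ 2.37  1.18 -1.54] [19.4 22.3]
0 [ 2.57  0.81 -1.54] [24. 13.]
```

>>> arm_command([
  [[0.21,-0.2,-0.8],0],
  [[0.21,-0.2,-1.54],0],
  [[0.21,-0.2,-1.54],0],
  [[0.22,0.05,-1.54],0],
  [[0.23,0.29,-1.54],0],
])

```text
time: 5.95
position: [0.484, -0.0637, 0.0561]
tool_rot: [-0.512, 0.487, -0.488, 0.512]
ft_force: [-0.4, -1.6, -0.9]
grip_width: 0.0003
```

>>> arm_command([
  [[0.09,0.44,0],0],
  [[0.39,0.85,0],0],
  [[0.75,1.12,0],0],
  [[1.13,1.27,0],0],
  [[1.48,1.27,0],0],
])

```text
time: 6.45
position: [0.5202, -0.0309, 0.0555]
tool_rot: [0.513, -0.488, 0.487, -0.512]
ft_force: [-2.7, -0.3, 0.5]
grip_width: 0.0003
```

>>> arm_command([
  [[0.35,-0.12,0],0],
  [[0.66,-0.38,0],0],
  [[0.86,-0.75,0],0],
  [[1.02,-0.92,0],0],
  [[1.06,-0.94,0],0],
])

```text
time: 6.95
position: [0.548, -0.0569, 0.0557]
tool_rot: [-0.511, 0.487, -0.489, 0.512]
ft_force: [0.4, 1.7, -0.3]
grip_width: 0.0008
```

```bash
python3 - <<'E'
from h import *
st()
E
```

```text
6.95 [ 0.548  -0.0569  0.0557] guide mm [28.3  6.8] f [ 0.4  1.7 -0.3] toolz 2.68 [ 0.002 -0.001 -1.   ] 0.0008
```

Same retreat, lift and return, then look.

>>> arm_command([
  [[0.05,0.3,0.5],0],
  [[0.05,0.5,1.5],0],
  [[-1.1,0,1.5],0],
  [[-2.3,-0.7,1.5],0],
  [[-2.8,-0.6,1.5],0],
])

```text
time: 7.45
position: [0.475, -0.0714, 0.0943]
tool_rot: [0.512, -0.488, 0.488, -0.512]
ft_force: [0.1, 0.2, -0.5]
grip_width: 0.0007
```

```bash
python3 - <<'E'
from h import *
pic(7);st()
for z in(.050,.053,.056):wing(z)
for p,g in((160,5),(156,5),(140,0),(120,0)): print(p,units(p,.053,g),cpt(p,g).round(1))
st()
E
```

```text
7.55 [ 0.475  -0.0702  0.0941] guide mm [-45.2  -3. ] f [-0.1  0.5 -0.8] toolz 2.74 [-0.001  0.    -1.   ] 0.0006
ends [ 29.9 -17.1] [-33.9  12.8] phi 154.9 len 70.4 mid [-2.  -2.1]
ends [ 32.2 -15.7] [-31.3  14. ] phi 154.9 len 70.1 mid [ 0.4 -0.8]
ends [ 34.5 -14.4] [-28.8  15.3] phi 154.9 len 69.9 mid [2.9 0.5]
160 [ 0.27 -0.28 -1.63] [-35.3 -11.2]
156 [ 0.23 -0.21 -1.63] [-36.1  -9.4]
140 [ 0.25  0.28 -1.63] [-35.1   2.8]
120 [ 0.34  0.72 -1.63] [-32.4  13.6]
7.7 [ 0.4785 -0.0709  0.0939] guide mm [-41.7  -3.9] f [-0.1  0.7 -0.4] toolz 2.81 [ 0.003 -0.001 -1.   ] 0.0005
```

View pics/scene7.png

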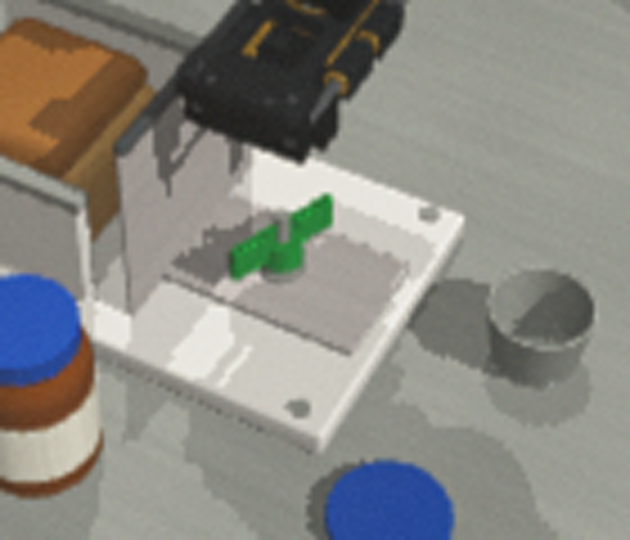

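>>> arm_command([
  [[0.22,-0.2,-0.8],0],
  [[0.22,-0.2,-1.63],0],
  [[0.22,-0.2,-1.63],0],
  [[0.23,0.05,-1.63],0],
  [[0.24,0.29,-1.63],0],
])

```text
time: 8.2
position: [0.4838, -0.0633, 0.053]
tool_rot: [-0.512, 0.487, -0.488, 0.512]
ft_force: [0.7, -1.3, 1.0]
grip_width: 0.0007
```

>>> arm_command([
  [[0.09,0.44,0],0],
  [[0.39,0.85,0],0],
  [[0.75,1.12,0],0],
  [[1.13,1.27,0],0],
  [[1.48,1.27,0],0],
])

```text
time: 8.7
position: [0.5197, -0.0305, 0.0523]
tool_rot: [0.513, -0.488, 0.487, -0.512]
ft_force: [-2.5, 0.6, -0.5]
grip_width: 0.0006
```

>>> arm_command([
  [[0.2,-0.05,0],0],
  [[0.35,-0.12,0],0],
  [[0.52,-0.26,0],0],
  [[0.66,-0.38,0],0],
  [[0.74,-0.5,0],0],
])

```text
time: 9.2
position: [0.5386, -0.0445, 0.0523]
tool_rot: [-0.512, 0.488, -0.488, 0.512]
ft_force: [-1.7, 1.0, 0.1]
grip_width: 0.0005
```

```bash
python3 - <<'E'
from h import *
st()
E
```

```text
9.2 [ 0.5386 -0.0445  0.0523] guide mm [19.6 19.6] f [-1.7  1.   0.1] toolz 2.74 [ 0.001  0.    -1.   ] 0.0005
```

>>> arm_command([
  [[0.06,-0.12,0],0],
  [[0.12,-0.25,0],0],
  [[0.12,-0.25,0],0],
  [[0.17,-0.33,0],0],
  [[0.17,-0.33,0],0],
])

```text
time: 9.7
position: [0.5424, -0.0522, 0.0523]
tool_rot: [-0.512, 0.488, -0.488, 0.512]
ft_force: [-1.4, 1.6, 0.4]
grip_width: 0.0007
```

```bash
python3 - <<'E'
from h import *
st()
E
```

```text
9.7 [ 0.5424 -0.0522  0.0523] guide mm [23.  11.7] f [-1.4  1.6  0.4] toolz 2.77 [ 0.  0. -1.] 0.0007
```

>>> arm_command([
  [[0.1,-0.08,0],0],
  [[0.2,-0.15,0],0],
  [[0.2,-0.15,0],0],
])

```text
time: 10.0
position: [0.5487, -0.0566, 0.0525]
tool_rot: [-0.512, 0.487, -0.489, 0.512]
ft_force: [1.0, 1.4, 0.2]
grip_width: 0.0002
```

```bash
python3 - <<'E'
from h import *
st()
E
```

```text
10.0 [ 0.5487 -0.0566  0.0525] guide mm [29.1  7. ] f [1.  1.4 0.2] toolz 2.78 [ 0.002 -0.001 -1.   ] 0.0002
```

Low force and no stop yet, so one more half turn remains. Going back for it.

>>> arm_command([
  [[0.05,0.3,0.5],0],
  [[0.05,0.5,1.6],0],
  [[-1.1,0,1.6],0],
  [[-2.3,-0.7,1.6],0],
  [[-2.8,-0.6,1.6],0],
])

```text
time: 10.5
position: [0.4761, -0.0723, 0.0936]
tool_rot: [0.512, -0.487, 0.489, -0.512]
ft_force: [-0.2, -0.2, 0.2]
grip_width: 0.0002
```

```bash
python3 - <<'E'
from h import *
pic(8)
for z in(.046,.048,.050,.053,.056):wing(z)
st()
for p,g in((156,5),(140,0)): print(p,units(p,.051,g),cpt(p,g).round(1))
E
```

```text
ends [ 28.7 -17.8] [-35.6  12. ] phi 155.2 len 70.9 mid [-3.4 -2.9]
ends [ 30.3 -16.9] [-33.9  12.8] phi 155.2 len 70.7 mid [-1.8 -2. ]
ends [ 31.8 -16. ] [-32.2  13.7] phi 155.2 len 70.5 mid [-0.2 -1.2]
ends [ 34.1 -14.6] [-29.6  14.9] phi 155.2 len 70.2 mid [2.3 0.1]
ends [ 36.4 -13.3] [-27.1  16.1] phi 155.2 len 70.0 mid [4.7 1.4]
10.85 [ 0.4791 -0.0713  0.0927] guide mm [-41.1  -4.3] f [ 0.3 -0.4  0.4] toolz 2.82 [ 0.002 -0.001 -1.   ] 0.0004
156 [ 0.21 -0.19 -1.67] [-36.1  -9.4]
140 [ 0.23  0.3  -1.67] [-35.1   2.8]
```

View pics/scene8.png

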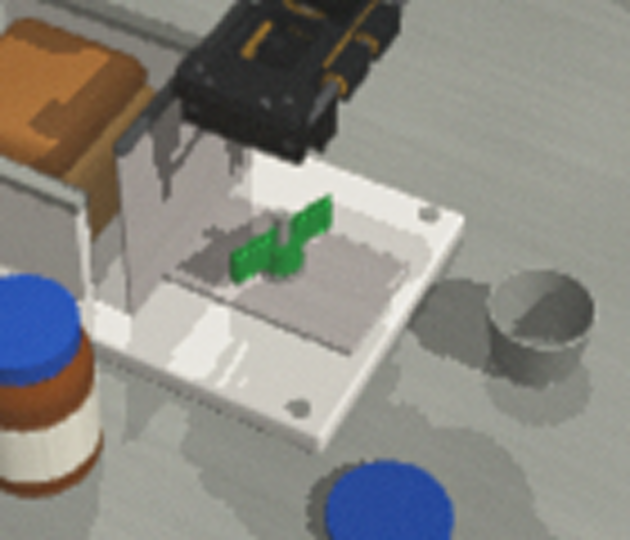

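The wing is at about 155° again and has sunk as expected: mid-wing is about 50 mm up, which gives q≈-2.7. Now the final stroke.

>>> arm_command([
  [[0.21,-0.2,-0.8],0],
  [[0.21,-0.2,-1.65],0],
  [[0.21,-0.2,-1.65],0],
  [[0.22,0.05,-1.65],0],
  [[0.23,0.29,-1.65],0],
])

```text
time: 11.35
position: [0.484, -0.0638, 0.0517]
tool_rot: [-0.512, 0.487, -0.488, 0.512]
ft_force: [0.3, -2.1, 0.4]
grip_width: 0.0003
```

>>> arm_command([
  [[0.09,0.44,0],0],
  [[0.39,0.85,0],0],
  [[0.75,1.12,0],0],
  [[1.13,1.27,0],0],
  [[1.48,1.27,0],0],
])

```text
time: 11.85
position: [0.5202, -0.0309, 0.051]
tool_rot: [0.513, -0.488, 0.487, -0.512]
ft_force: [-2.4, -0.4, 0.5]
grip_width: 0.0002
```

>>> arm_command([
  [[0.2,-0.05,0],0],
  [[0.35,-0.12,0],0],
  [[0.52,-0.26,0],0],
  [[0.66,-0.38,0],0],
  [[0.74,-0.5,0],0],
])

```text
time: 12.35
position: [0.5392, -0.0451, 0.0511]
tool_rot: [-0.512, 0.488, -0.488, 0.512]
ft_force: [-1.4, 1.5, 0.5]
grip_width: 0.0005
```

>>> arm_command([
  [[0.06,-0.12,0],0],
  [[0.1,-0.2,0],0],
  [[0.12,-0.25,0],0],
  [[0.12,-0.25,0],0],
])

```text
time: 12.75
position: [0.541, -0.0493, 0.0511]
tool_rot: [-0.511, 0.489, -0.487, 0.512]
ft_force: [-1.1, 7.1, 1.7]
grip_width: 0.0008
```

```bash
python3 - <<'E'
from h import *
st()
E
```

```text
12.75 [ 0.541  -0.0493  0.0511] guide mm [21.7 14.7] f [-1.1  7.1  1.7] toolz 2.69 [-0.001  0.003 -1.   ] 0.0008
```

>>> arm_command([
  [[0.08,-0.06,0],0],
  [[0.08,-0.1,0],0],
  [[0.08,-0.1,0],0],
])

```text
time: 13.05
position: [0.5411, -0.0497, 0.0509]
tool_rot: [-0.511, 0.491, -0.486, 0.512]
ft_force: [-1.7, 11.7, 3.7]
grip_width: -0.0
```

```bash
python3 - <<'E'
from h import *
st()
E
```

```text
13.05 [ 0.5411 -0.0497  0.0509] guide mm [21.9 14.2] f [-1.7 11.7  3.7] toolz 2.64 [-0.005  0.006 -1.   ] -0.0
```

The nut is at the hard stop: 12 N with the tip no longer advancing. Backing off and moving clear.

>>> arm_command([
  [[0,0.3,0],0],
  [[0,0.7,0.3],0],
  [[0,0.9,1.8],0],
  [[0,2,3.5],0],
  [[0,3.5,5],0],
])

```text
time: 13.55
position: [0.5453, 0.031, 0.1762]
tool_rot: [-0.511, 0.487, -0.49, 0.512]
ft_force: [1.2, 0.1, -0.3]
grip_width: 0.0004
```

>>> arm_command([
  [[-0.5,1.7,0],0],
  [[-1,3.4,0],0],
  [[-1.5,5,0],0],
  [[-2,6.5,0],0],
  [[-2,6.5,0],0],
])

```text
time: 14.05
position: [0.4922, 0.1982, 0.1744]
tool_rot: [-0.513, 0.486, -0.486, 0.514]
ft_force: [-0.1, -0.4, -0.5]
grip_width: 0.0002
```

```bash
python3 - <<'E'
from h import *
pic(9)
for z in(.046,.048,.050):wing(z)
c=camera("top");p=np.argwhere(green(c)>0)[:,::-1];P=ray(c,p,.055)[:,:2];print(len(p))
v=cv2.fitLine(((P-S)@G*1000).astype(np.float32),cv2.DIST_L2,0,.01,.01).ravel();print(v,np.rad2deg(np.arctan2(v[1],v[0])))
cv2.imwrite("pics/topfull9.png",c["pixels"][:,:,::-1]);st()
E
```

```text
ends [32.8 -3.4] [-37.4  -2.4] phi 179.2 len 70.2 mid [-2.3 -2.9]
ends [34.3 -2.5] [-35.7  -1.6] phi 179.2 len 70.0 mid [-0.7 -2. ]
ends [35.8 -1.7] [-35.2  -1. ] phi 179.5 len 71.0 mid [ 0.3 -1.3]
103
[ 0.9999271  -0.01207292 -0.578607    1.5207485 ] -0.69174415
14.35 [0.4946 0.193  0.1737] guide mm [-12.8 258.9] f [-0.4  0.1  0.1] toolz 2.67 [ 0.001 -0.    -1.   ] 0.0005
```

View pics/scene9.png

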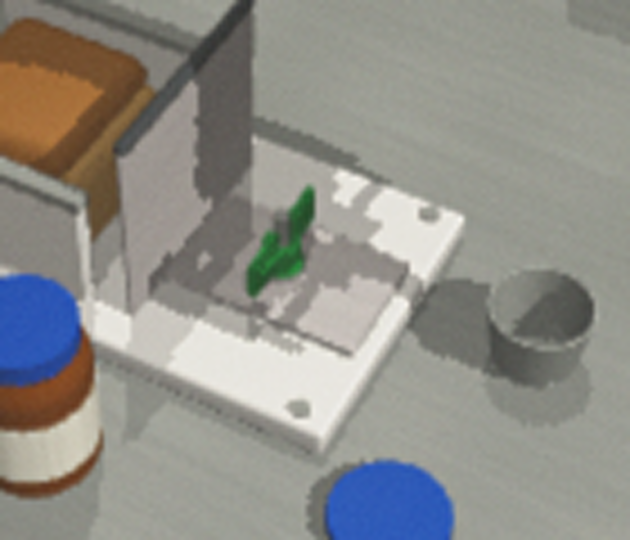

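View pics/topfull9.png

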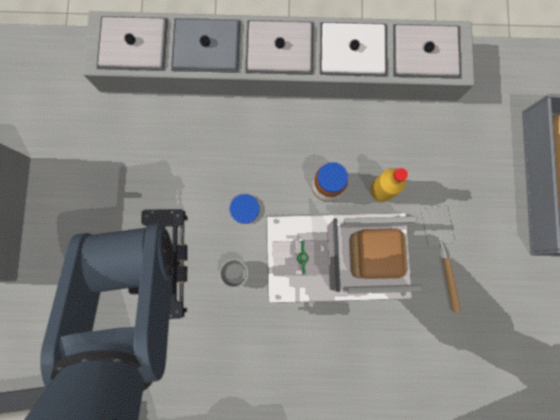

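The wings lie along the guide's x (about -0.7° in the top view, 179.2–179.5° in the scene view). The nut is at (303,257) in the top view, the hand is clear at about (160,260), and all the bystanders are where they were.

```bash
python3 -c "
from rig import hand_in
print(hand_in())"
```

```text
the job is handed in; nothing more can be done
None
```

The wing nut is screwed down to its hard stop. I pushed its wings round clockwise with the shut fingertips in four strokes, about 672° in all. The fingers stayed shut throughout and only ever touched the pushed side of a wing. I handed the job in with the clock at about 14.4 s.

**Tightness:** on the last stroke the push force rose from about 2 N to 12 N and the tip stopped advancing. Afterwards the wings measured within 1° of the guide's x axis in both cameras. Their middle was about 48–50 mm above the counter, against 48 mm expected when tight.

**Surroundings:** the hand is clear, at about 0.19 m in y and 0.17 m up, and reads almost no force. By eye, the loaf, jar, squeeze bottle, lid, cup and spreader are where they were at the start; I did not measure them.

**Disagreements:** the only ones were 1–2 mm differences in the nut's position between the cameras, which fits the stated calibration error.

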